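# Retract and park the index plunger, then slide the vial carriage home

### The job

Unlock the vial carriage on the bench reader: pull the sprung T-bar plunger straight up until you feel it come up against its stop, twist it clockwise and let it down into its rest notch so that it stays retracted when you let go. Then push the carriage by its post gently along the rails until it is fully home against the reader's rubber bumper. Never force the plunger or ram the bumper, leave the plunger parked, and leave the glassware and bottle around the rig alone.

Things in the scene. Friction and masses are not known exactly. Their poses are not given: they have to be found in the camera images.
- rig: Fixed reader rig: aluminium base plate, x -110 to 110, y -190 to 210 mm, 12 mm thick, with two rails along its y axis. Origin on the bench, z up. At the +y end a white reader box (160 x 80 mm, top 97 mm above the bench) with a rubber bumper. The plunger's vertical axis is at x -60, y -60 mm, on a dark steel bracket 74 mm high at x -104 to -44, y -90 to -30 mm.
- bumper (a point): Middle of the face of the black rubber bumper on the reader box, 44 mm above the bench, at x 20, y 110 mm in the rig's frame. It yields a little (about 0.1 mm per N).
- carriage: Aluminium plate 140 x 140 x 12 mm sliding only along the rig's y. Origin mid-plate, underside, 38 mm above the bench: at y -80 mm in the rig's frame at the start (locked by the plunger, 1 mm play), y +40 mm when its front edge meets the bumper. White vial rack on it (top 87 mm above the bench, x -36 to 10, y -47 to 63 mm from its origin) and a push post. Sliding takes about 2 N at slow speed.
- post_top (a point): Centre of the top of the upright steel push post on the carriage: 16 mm diameter, top 116 mm above the bench, 66 mm of it above the plate; 50 mm to the +x and 45 mm to the -y side of the carriage's origin. Pushed towards the rig's +y.
- plunger: Steel spindle of the index plunger, 10 mm diameter; its 8 mm tip sits 5 mm deep in a hole of the carriage. Origin on its axis at its cross pin: 93 mm above the bench when locked; rises with the lift, does not turn. The spring pulls down with about 5 N, plus 0.25 N per mm of lift. The cross pin, 4 mm thick, 37 mm long, parallel to the T-bar, runs in two hooked slots of a steel sleeve.
- slot_side (a point): Point on the rig on the plunger's axis, 74 mm above the bench, under the sleeve (32 mm diameter, top 112 to 126 mm above the bench). The sleeve is screwed up or down by hand and differs each time: the pin clears the straight slot at some lift from 10 to 24 mm (below that turning is blocked); 2.5 mm above it meets the slot's roof, a stop felt as a steep rise of force (over 10 N per mm).
- tbar_grip (a point): Centre of the black T-bar on the plunger: 46 mm long along its own x, 14 mm thick, 16 mm high; 60 mm above the plunger's origin, 153 mm above the bench at the start. Lifts and turns with the plunger. Its x stands at +0.6 rad about z from the rig's x at the start, about -0.6 rad when parked.
- tbar (a joint): Turn of the T-bar in rad: 0 at the start, grows clockwise seen from above, 1.2 over the rest notch, where the pin can drop 3 mm and stays (0.08 rad play); a wall ends the turn there. Unless in the notch a torsion spring (up to 0.09 N m) turns it back. About 0.1 N m turns it.
- wash_bottle: White plastic wash bottle, 68 mm diameter, 200 mm high with its spout; bystander. Origin at the centre of its underside.
- beaker: Glass beaker, 68 mm diameter, 85 mm high; bystander. Origin at the centre of its underside.
- flask: Glass conical flask, 72 mm diameter, 98 mm high; bystander. Origin at the centre of its underside.

How it is judged (in metres and radians):
On the way:
1. the plunger is parked: lifted, its cross pin in the rest notch, and let go, with the carriage still at its start (z of plunger in the frame of rig above 0.099 m and value of joint tbar between 1.05 and 1.35 rad and contact force between the fingers and plunger below 0.3 N and y of carriage in the frame of rig below -0.07 m), for 0.3 s.
At the end, for the whole second after the job is handed in: The plunger is parked (lifted more than 6 mm, turned 1.05 to 1.35 rad clockwise, at rest in its notch, not held) and the carriage rests within 3 mm of the bumper (z of plunger in the frame of rig above 0.099 m and value of joint tbar between 1.05 and 1.35 rad and contact force between the fingers and plunger below 0.3 N and y of carriage in the frame of rig above 0.037 m and linear speed of each of carriage, plunger below 0.01 m/s); the robot touches nothing.
It fails at once if the plunger is forced (over 25 N between plunger and the rig's sleeve or carriage) (contact force between plunger and rig above 25 N).
It fails at once if the carriage is rammed (over 25 N against the bumper or the plunger) (contact force between carriage and rig above 25 N).
It fails at once if the wash bottle is moved more than 15 mm or tipped (distance of wash_bottle from where it was at the start of the episode above 0.015 m or angle between wash_bottle's own z axis and vertical above 0.3 rad).
It fails at once if the beaker is moved more than 15 mm or tipped (distance of beaker from where it was at the start of the episode above 0.015 m or angle between beaker's own z axis and vertical above 0.3 rad).
It fails at once if the flask is moved more than 15 mm or tipped (distance of flask from where it was at the start of the episode above 0.015 m or angle between flask's own z axis and vertical above 0.3 rad).
It also fails if it takes over 67 s, if anything falls off the work surface, if the arm or the gripper's body presses on something with over 40 N, if the wrist force passes 120 N, or if a joint passes its speed limit or range.

### The arm

A 6-joint arm with a two-finger parallel gripper is mounted at the origin on the work surface. World frame = base frame: x ahead of the robot, y to its left, z up, the work surface at z = 0. Lengths are in mm, angles in rad, forces in N, time in s.
With the tool pointing down it reaches from about 350 to 975 mm from the base axis. Payload 7.1 kg.
Tool frame: the origin (TCP) lies on the front face of the gripper's body, between the roots of the fingers; the fingertips stand 80 mm ahead of it and the grasp point (between the pads) lies 61 mm ahead of it; z points along the fingers, y is the line along which they close (so a half turn about z gives the same grasp; the last joint's range is limited). The gripper opens to 88 mm and grips with 3 to 60 N. Pads are 20 mm wide; open, the fingers measure 115 mm over their backs; the gripper's body (75 mm by 178 mm) begins 61 mm behind the grasp point.
Start: joints at [-1.267, 0.423, 1.63, -0, 1.089, -0.019], TCP at [198.282, -592.697, 302.675] pointing down, gripper open.
Joint ranges: [-3, 3], [-0.9, 2.11], [0.09, 2.58], [-1.31, 4.45], [0.11, 2.69], [-2.54, 2.54]. Speed limits (rad/s): [2.39, 2.39, 3.01, 3.14, 3.14, 3.14].

### API

Orientations are given as a rotation vector (axis times angle).
In Python, from workcell import readout, vision, close_job gives the robot as it stands.
- The arm moves only by the tool servo_tool, never from a script. Its argument "plan" is a list that holds one entry, the list of rows, each a list of 7 numbers: the gripper command: -1 is fully open, 1 is shut, values between are in proportion, then the shift along the world's x, y, z in units of 40 mm (1.0 is 40 mm), then the turn, a rotation vector about the world's x, y, z in units of 5 degrees (1.0 is 5 degrees). A call has 1 to 5 rows; each row shifts and turns the commanded pose from where the row before left it; what a row does not reach is not made up. A row lasts 1/12 s, in which the tool goes at most 41.7 mm and 7.16 degrees, less where a joint would pass 70% of its speed; a pose out of reach is approached as far as the arm can. A call is refused whole if a number of a shift passes 1 or a number of a turn 1, either way. A call with a gripper value outside its range is refused whole. The fingers move at their own pace and stop on an object; the grip force is fixed at half the most. Time passes only in rows, so rows that do not move let the fingers close. It gives the time, the measured TCP pose, the force, the opening and the grip force at its end, in the units of the state.
- readout.get_obs(): the state, without advancing time (a new reading comes with each control period).
- vision.get_image(name): name is "scene" or "top" or "wrist"; returns the picture (384x512x3 uint8, red, green, blue); there is no depth.
- vision.camera_params(name): a dict with "fx", "fy", "cx", "cy" (pixels), "rvec" (rotation vector, rad) and "tvec" (3), from world to camera coordinates, as OpenCV has them; the wrist camera has in their place "hand_eye" (4x4, takes a point from camera to tool coordinates, whose origin is the TCP and whose axes are the flange's). Camera axes: x right, y down, z forward; pixel columns grow to the right and rows downward; lengths in mm; the calibration is good to about 2 mm. A picture is of the moment at which its call begins: read the wrist's pose just before it. camera_params takes no time and is no camera call.
- close_job(): hands the job in; it is judged then, once.
The state is a dict: "t": time; "qpos": joint angles; "qvel": joint speeds; "joint_torque": joint torques, N m; "ee_pos": TCP position; "orientation": TCP orientation; "ft_force": force on the tool from outside, world axes, zero at the start; "moment": the same for the moment, N m; "width": finger opening in mm; "grasp_force": force on a finger pad.
Only numpy, scipy, OpenCV 4.12 (cv2) and the standard library are available. Lean on these libraries where they do the work, as an engineer would, in place of code of your own. Each camera call takes 0.05 s, during which the arm holds its last target. There are 200 camera calls.

## Working session

There is one attempt and no reset: what is moved stays moved. The work goes in short steps, Python scripts to look and compute and a tool call to move; the robot and the scene stay as the last step left them, time stands still between calls to the robot, and variables do not carry over. Pictures are saved under pics/ and viewed, at most 10 in all, crops included, and the job is handed in when it is done.

Besides the shell and the picture viewer there is one more tool, called after ">>>" as a command line: name --argument value ..., lists and objects as JSON in quotes. servo_tool: Moves the arm, as the interface text tells. Its arguments: {"type":"object","properties":{"plan":{"type":"array"}},"required":["plan"]}

```bash
mkdir -p pics; python3 - <<'E'
from workcell import readout, vision
import cv2,numpy as np
print(readout.get_obs())
for n in("top","scene"):
    im=vision.get_image(n); cv2.imwrite(f"pics/{n}0.png",im[:,:,::-1]); print({k:np.round(v,4).tolist() for k,v in vision.camera_params(n).items()})
print(vision.camera_params("wrist"))
E
```

```text
{'t': 0.0, 'qpos': array([-1.26698797e+00,  4.23828607e-01,  1.63070522e+00,  3.00568288e-05,
        1.08857307e+00, -1.89938845e-02]), 'qvel': array([ 0.00056456,  0.000746  , -0.00075621,  0.00046262, -0.00211827,
        0.00159779]), 'joint_torque': array([ 2.85243717e-03, -5.44618714e+01, -2.73663676e+01,  6.43925881e-02,
        2.26260570e-02, -1.36269691e-04]), 'ee_pos': array([ 198.1685482 , -592.28943947,  301.9032579 ]), 'orientation': array([-3.09928201e+00, -5.04594830e-01,  2.96049632e-04]), 'ft_force': array([ 0.54778108,  0.1198043 , -0.64306353]), 'moment': array([ 0.01679028, -0.03554299,  0.00838896]), 'grasp_force': 0.0, 'width': 87.84694651247129}
{'fx': 372.088, 'fy': 372.088, 'cx': 250.6534, 'cy': 191.9368, 'rvec': [2.1534, -2.1318, 0.1162], 'tvec': [75.6376, 613.6021, 950.2949]}
{'fx': 412.383, 'fy': 412.383, 'cx': 257.3375, 'cy': 195.3922, 'rvec': [0.7403, 2.5202, -1.2115], 'tvec': [493.7388, -143.3928, 1382.6632]}
{'fx': 270.99613467095566, 'fy': 270.99613467095566, 'cx': 257.728241693249, 'cy': 191.63098860514992, 'hand_eye': array([[-1.70052437e-04, -9.60765959e-01, -2.77360314e-01,
         7.55422342e+01],
       [ 9.99999066e-01, -5.39432334e-04,  1.25546420e-03,
        -2.60070185e-01],
       [-1.35582439e-03, -2.77359842e-01,  9.60765153e-01,
        -8.31429260e+01],
       [ 0.00000000e+00,  0.00000000e+00,  0.00000000e+00,
         1.00000000e+00]])}
```

View pics/top0.png

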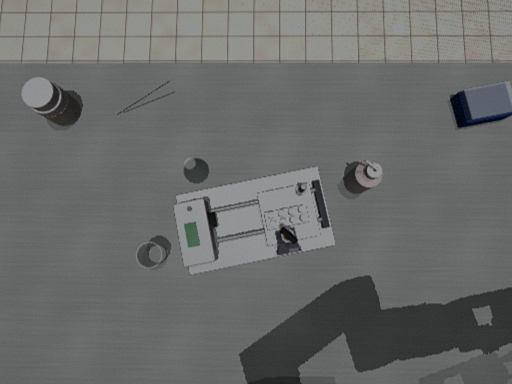

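View pics/scene0.png

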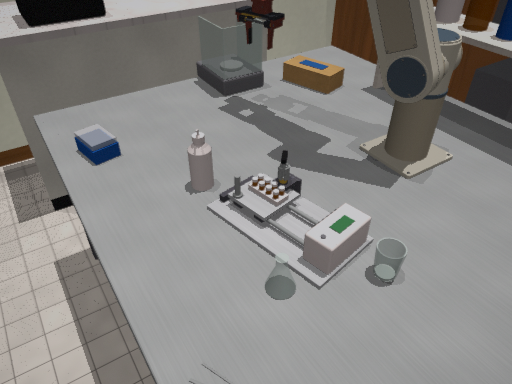

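The top view shows the base plate, with corners at about (320,167), (334,245), (190,273) and (176,196). The T-bar is near (288,236), the post near (302,188), the bottle near (368,175), the flask near (193,168) and the beaker near (151,254). I'll fit the rig pose from a zoomed crop.

```bash
cat > h.py <<'E'
import numpy as np,cv2
from scipy.spatial.transform import Rotation as R
from workcell import readout, vision
def cam(n):
    if n!="wrist":
        p=vision.camera_params(n); Rm=R.from_rotvec(p["rvec"]).as_matrix(); t=np.array(p["tvec"]).ravel()
    else:
        p=vision.camera_params(n); o=readout.get_obs(); H=np.eye(4);H[:3,:3]=R.from_rotvec(o["orientation"]).as_matrix();H[:3,3]=o["ee_pos"]
        M=np.linalg.inv(H@p["hand_eye"]); Rm=M[:3,:3];t=M[:3,3]
    return np.array([[p["fx"],0,p["cx"]],[0,p["fy"],p["cy"]],[0,0,1]]),Rm,t
def proj(c,P):
    K,Rm,t=c; q=(np.atleast_2d(P)@Rm.T+t)@K.T; return q[:,:2]/q[:,2:]
def back(c,uv,z):
    K,Rm,t=c; d=Rm.T@np.linalg.inv(K)@np.array([uv[0],uv[1],1.]); o=-Rm.T@t; return o+d*(z-o[2])/d[2]
def rig2w(s,P):
    P=np.atleast_2d(P); c,n=np.cos(s[2]),np.sin(s[2]); return np.c_[s[0]+c*P[:,0]-n*P[:,1],s[1]+n*P[:,0]+c*P[:,1],P[:,2]]
E
python3 - <<'E'
from h import *
from scipy.optimize import least_squares
c=cam("top")
uv=np.array([[320,167],[334,245],[190,273],[176,196]],float)
P=np.array([[110,-190,12],[-110,-190,12],[-110,210,12],[110,210,12]],float)
# refine corners
W=np.array([back(c,u,12) for u in uv]); d=W[3]-W[0]
s0=[*W[:,:2].mean(0),np.arctan2(d[1],d[0])-np.pi/2]
f=least_squares(lambda s:(proj(c,rig2w(s,P))-uv).ravel(),s0)
s=f.x; print(s,f.fun.round(1))
for n,p in dict(tbar=[-60,-60,153],post=[50,-125,116],bump=[20,110,44]).items():
    print(n,rig2w(s,p).round(1),proj(c,rig2w(s,p)).round(1))
for n,u,z in (("bottle",(372,169),180),("flask",(190,162),98),("beaker",(148,246),85)): print(n,back(c,u,z).round())
im=cv2.imread("pics/top0.png")[155:285,165:395]
cv2.imwrite("pics/crop.png",cv2.resize(im,None,fx=3.45,fy=3.45,interpolation=2))
E
```

```text
[5.42896954e+02 6.02586154e+01 2.01632530e-01] [-1.5 -0.4  2.   0.8 -0.6  1.3  0.  -1.8]
tbar [[496.1 -10.5 153. ]] [[288.8 235.8]]
post [[616.9 -52.2 116. ]] [[304.5 186.8]]
bump [[540.5 172.   44. ]] [[216.1 218.7]]
bottle [ 650. -199.  180.]
flask [681. 236.  98.]
beaker [468. 337.  85.]
```

View pics/crop.png

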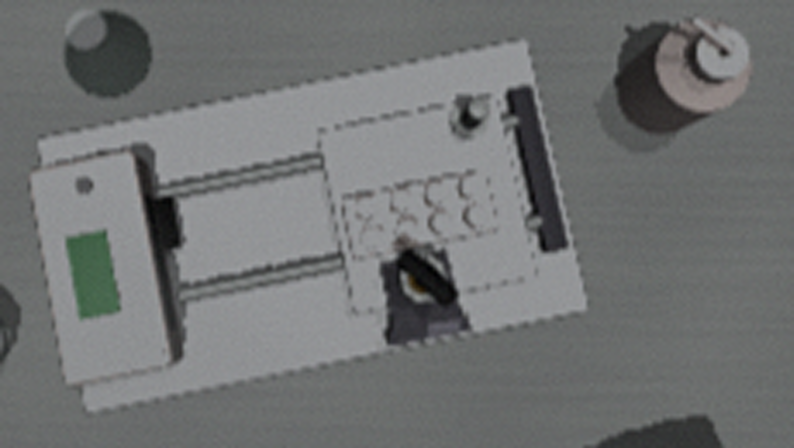

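The zoomed crop agrees with the fit: the T-bar is at full-image pixel (289,235) against a predicted (288.8,235.8), and its long axis is near 0.8 rad in the world. Next I move to hover over the T-bar.

>>> servo_tool --plan '[[[-1, 0.48, 0.9, 0, 0, 0, 0.34], [-1, 0.48, 0.9, 0, 0, 0, 0.34], [-1, 0.48, 0.9, 0, 0, 0, 0.34], [-1, 0.48, 0.9, 0, 0, 0, 0.34], [-1, 0.48, 0.9, 0, 0, 0, 0.34]]]'

```text
t: 0.52
ee_pos: [294.5, -410.8, 302.3]
orientation: [-3.054, -0.734, 0.0]
ft_force: [1.1, -0.7, 0.1]
width: 87.4
grasp_force: 0.0
```

>>> servo_tool --plan '[[[-1, 0.48, 0.9, 0, 0, 0, 0.34], [-1, 0.48, 0.9, 0, 0, 0, 0.34], [-1, 0.48, 0.9, 0, 0, 0, 0.34], [-1, 0.48, 0.9, 0, 0, 0, 0.34], [-1, 0.48, 0.9, 0, 0, 0, 0.34]]]'

```text
t: 0.93
ee_pos: [390.6, -230.8, 302.6]
orientation: [-2.991, -0.959, 0.0]
ft_force: [0.6, 0.1, 0.4]
width: 87.9
grasp_force: 0.0
```

>>> servo_tool --plan '[[[-1, 0.48, 0.9, 0, 0, 0, 0.34], [-1, 0.48, 0.9, 0, 0, 0, 0.34], [-1, 0.48, 0.9, 0, 0, 0, 0.34], [-1, 0.48, 0.9, 0, 0, 0, 0.34], [-1, 0.48, 0.9, 0, 0, 0, 0.34]]]'

```text
t: 1.35
ee_pos: [486.6, -50.6, 302.6]
orientation: [-2.912, -1.179, 0.0]
ft_force: [0.8, -1.2, 0.4]
width: 87.7
grasp_force: 0.0
```

>>> servo_tool --plan '[[[-1, 0, 0, 0, 0, 0, 0.38], [-1, 0, 0, 0, 0, 0, 0], [-1, 0, 0, 0, 0, 0, 0], [-1, 0, 0, 0, 0, 0, 0]]]'

```text
t: 1.68
ee_pos: [485.7, -53.3, 302.4]
orientation: [-2.894, -1.222, 0.001]
ft_force: [1.1, -0.1, 0.2]
width: 87.9
grasp_force: 0.0
```

```bash
python3 - <<'E'
from h import *
c=cam("wrist"); o=readout.get_obs(); im=vision.get_image("wrist"); cv2.imwrite("pics/w1.png",im[:,:,::-1])
import pickle; pickle.dump(c,open("cw1.pkl","wb"))
s=[542.9,60.26,.2016]
for p in ([-60,-60,161],[50,-125,116]): print(proj(c,rig2w(s,p)).round(1))
print(o["ee_pos"],o["ft_force"],R.from_rotvec(o["orientation"]).as_matrix().round(3))
E
```

```text
[[231.3 160.2]]
[[357.4  94.6]]
[485.6911806  -53.34380704 302.41621036] [ 1.1062839  -0.11913915  0.21632654] [[ 0.697  0.717 -0.001]
 [ 0.717 -0.697 -0.   ]
 [-0.001 -0.001 -1.   ]]
```

View pics/w1.png

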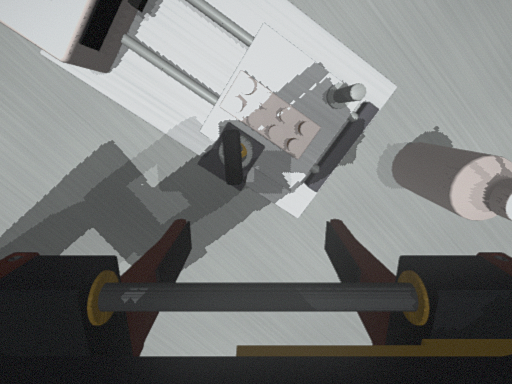

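The T-bar's top runs from (232,124) to (239,185), with its centre near (235,154). The post top is at (357,92).

```bash
python3 - <<'E'
from h import *
import pickle; c=pickle.load(open("cw1.pkl","rb"))
im=cv2.imread("pics/w1.png"); g=im.max(2)[115:195,215:260]
b=[back(c,u,161) for u in((232,124),(239,185))]; d=b[0]-b[1]
m,a=(b[0]+b[1])/2,np.arctan2(d[1],d[0]); print(b,m,a, "post",back(c,(357,92),116))
# dark bar blob
l,n,st,ce=cv2.connectedComponentsWithStats((im[100:200,210:270].max(2)<38).astype(np.uint8)); print(st,ce+[210,100])
E
```

```text
[array([517.57498561,   9.52699735, 161.        ]), array([485.5324932 , -30.07368681, 161.        ])] [501.5537394  -10.27334473 161.        ] 0.8905070876577453 post [618.13120201 -50.12723486 116.        ]
[[   0    0   60  100 5939]
 [  16   64    2    2    2]
 [  17   66    2    2    2]
 [  21   68    1    1    1]
 [  24   69    1    1    1]
 [  16   71    2    2    2]
 [  18   70    1    1    1]
 [  22   71    1    2    2]
 [  31   70    1    1    1]
 [  25   73    1    1    1]
 [  27   73    1    1    1]
 [  17   74    1    1    1]
 [  16   74    7   10   19]
 [  22   75    1    1    1]
 [  24   75    3    2    3]
 [  31   74    1    1    1]
 [  17   76    2    2    2]
 [  28   76    2    3    3]
 [  30   77    2    4    5]
 [  21   81    1    2    2]
 [  21   83    4    2    5]
 [  27   82    3    3    5]] [[239.57282371 149.21821856]
 [226.5        164.5       ]
 [227.5        166.5       ]
 [231.         168.        ]
 [234.         169.        ]
 [226.5        171.5       ]
 [228.         170.        ]
 [232.         171.5       ]
 [241.         170.        ]
 [235.         173.        ]
 [237.         173.        ]
 [227.         174.        ]
 [229.10526316 178.89473684]
 [232.         175.        ]
 [235.         175.33333333]
 [241.         174.        ]
 [227.5        176.5       ]
 [238.33333333 177.        ]
 [240.8        178.8       ]
 [231.         181.5       ]
 [232.6        183.6       ]
 [237.8        183.        ]]
```

>>> servo_tool --plan '[[[-1, 0.18, 0.53, -0.4, 0, 0, 0.1], [-1, 0.18, 0.53, -0.4, 0, 0, 0.1], [-1, 0, 0, -0.3, 0, 0, 0], [-1, 0, 0, 0, 0, 0, 0], [-1, 0, 0, 0, 0, 0, 0]]]'

```text
t: 2.15
ee_pos: [500.1, -11.2, 258.3]
orientation: [-2.883, -1.247, 0.003]
ft_force: [-0.1, -1.3, -0.1]
width: 87.6
grasp_force: 0.0
```

```bash
python3 - <<'E'
from h import *
import pickle
c=cam("wrist"); o=readout.get_obs(); im=vision.get_image("wrist"); cv2.imwrite("pics/w2.png",im[:,:,::-1])
pickle.dump(c,open("cw2.pkl","wb"))
a=.82;u=np.array([np.cos(a),np.sin(a)]);v=np.array([-u[1],u[0]])
print(o["ee_pos"],o["orientation"]); print(proj(c,[[*(np.array([499,-11])+i*23*u+j*7*v),161] for i in(-1,1) for j in(-1,1)]).round(1))
E
```

```text
[500.07437519 -11.22594626 258.32796638] [-2.88263039e+00 -1.24733743e+00  2.59640710e-03]
[[266.6 252.4]
 [247.7 252.5]
 [267.  192.9]
 [246.8 193. ]]
```

View pics/w2.png

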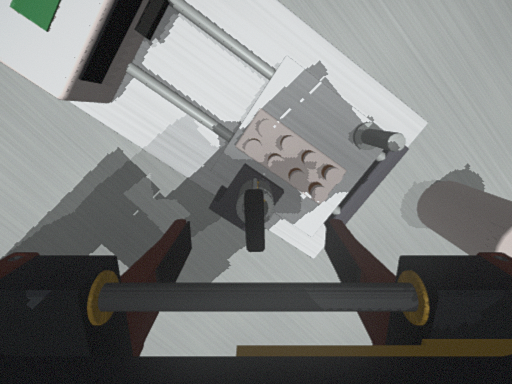

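The bar top spans u 246–265 and v 190–251. This is within about 1 mm of the estimate and square to the fingers. I'll descend and grip.

>>> servo_tool --plan '[[[-1, -0.04, 0.02, -0.4, 0, 0, 0], [-1, 0, 0, -0.4, 0, 0, 0], [-1, 0, 0, -0.27, 0, 0, 0], [-1, 0, 0, 0, 0, 0, 0], [0.4, 0, 0, 0, 0, 0, 0]]]'

```text
t: 2.62
ee_pos: [499.1, -10.0, 216.1]
orientation: [-2.883, -1.249, 0.001]
ft_force: [-0.1, -0.4, 0.3]
width: 84.2
grasp_force: 0.0
```

>>> servo_tool --plan '[[[0.5, 0, 0, 0, 0, 0, 0], [0.55, 0, 0, 0, 0, 0, 0], [0.6, 0, 0, 0, 0, 0, 0], [0.62, 0, 0, 0, 0, 0, 0], [0.64, 0, 0, 0, 0, 0, 0]]]'

```text
t: 3.03
ee_pos: [499.2, -9.5, 216.2]
orientation: [2.882, 1.25, 0.001]
ft_force: [0.7, 0.3, -0.0]
width: 51.5
grasp_force: 0.0
```

>>> servo_tool --plan '[[[1, 0, 0, 0, 0, 0, 0], [1, 0, 0, 0, 0, 0, 0], [1, 0, 0, 0, 0, 0, 0], [1, 0, 0, 0, 0, 0, 0], [1, 0, 0, 0, 0, 0, 0]]]'

```text
t: 3.45
ee_pos: [499.1, -9.5, 215.8]
orientation: [-2.882, -1.25, 0.0]
ft_force: [-0.4, -0.7, -0.1]
width: 17.7
grasp_force: 0.0
```

>>> servo_tool --plan '[[[1, 0, 0, 0, 0, 0, 0], [1, 0, 0, 0, 0, 0, 0], [1, 0, 0, 0, 0, 0, 0], [1, 0, 0, 0, 0, 0, 0]]]'

```text
t: 3.78
ee_pos: [498.9, -9.3, 215.8]
orientation: [-2.882, -1.25, 0.001]
ft_force: [-2.5, 3.4, 2.4]
width: 13.7
grasp_force: 29.9
```

Gripped. A small lateral force remains, so I trim the position slightly and start lifting (at least 10 mm is free).

>>> servo_tool --plan '[[[1, -0.015, 0.015, 0.03, 0, 0, 0], [1, 0, 0, 0.05, 0, 0, 0], [1, 0, 0, 0.05, 0, 0, 0], [1, 0, 0, 0.05, 0, 0, 0], [1, 0, 0, 0, 0, 0, 0]]]'

```text
t: 4.2
ee_pos: [498.5, -9.0, 223.2]
orientation: [2.882, 1.25, 0.0]
ft_force: [1.7, 0.3, -5.9]
width: 13.7
grasp_force: 29.9
```

>>> servo_tool --plan '[[[1, 0, 0, 0.025, 0, 0, 0], [1, 0, 0, 0.025, 0, 0, 0], [1, 0, 0, 0, 0, 0, 0]]]'

```text
t: 4.45
ee_pos: [498.5, -9.0, 225.2]
orientation: [2.882, 1.25, 0.0]
ft_force: [2.5, -0.3, -6.9]
width: 14.0
grasp_force: 29.9
```

>>> servo_tool --plan '[[[1, 0, 0, 0.025, 0, 0, 0], [1, 0, 0, 0.025, 0, 0, 0], [1, 0, 0, 0, 0, 0, 0]]]'

```text
t: 4.7
ee_pos: [498.5, -9.0, 227.2]
orientation: [2.882, 1.25, 0.0]
ft_force: [1.6, -0.7, -7.2]
width: 13.8
grasp_force: 29.9
```

>>> servo_tool --plan '[[[1, 0, 0, 0.02, 0, 0, 0], [1, 0, 0, 0, 0, 0, 0], [1, 0, 0, 0, 0, 0, 0]]]'

```text
t: 4.95
ee_pos: [498.5, -8.9, 227.9]
orientation: [2.882, 1.25, 0.0]
ft_force: [2.7, -0.9, -7.3]
width: 13.5
grasp_force: 29.9
```

>>> servo_tool --plan '[[[1, 0, 0, 0.02, 0, 0, 0], [1, 0, 0, 0, 0, 0, 0]]]'

```text
t: 5.12
ee_pos: [498.5, -8.9, 228.7]
orientation: [2.882, 1.25, 0.0]
ft_force: [2.7, -2.1, -7.6]
width: 14.0
grasp_force: 29.9
```

>>> servo_tool --plan '[[[1, 0, 0, 0.02, 0, 0, 0], [1, 0, 0, 0, 0, 0, 0]]]'

```text
t: 5.28
ee_pos: [498.5, -8.9, 229.6]
orientation: [2.882, 1.25, 0.0]
ft_force: [1.9, -1.8, -8.1]
width: 13.7
grasp_force: 29.9
```

>>> servo_tool --plan '[[[1, 0, 0, 0.013, 0, 0, 0], [1, 0, 0, 0.012, 0, 0, 0], [1, 0, 0, 0, 0, 0, 0]]]'

```text
t: 5.53
ee_pos: [498.5, -8.9, 230.5]
orientation: [2.882, 1.25, 0.0]
ft_force: [2.8, -2.2, -8.2]
width: 13.8
grasp_force: 29.9
```

>>> servo_tool --plan '[[[1, 0, 0, 0.013, 0, 0, 0], [1, 0, 0, 0.012, 0, 0, 0], [1, 0, 0, 0, 0, 0, 0]]]'

```text
t: 5.78
ee_pos: [498.5, -9.0, 231.5]
orientation: [2.882, 1.25, 0.0]
ft_force: [2.2, -2.0, -9.6]
width: 13.8
grasp_force: 29.9
```

>>> servo_tool --plan '[[[1, 0, 0, 0.01, 0, 0, 0], [1, 0, 0, 0.01, 0, 0, 0], [1, 0, 0, 0, 0, 0, 0]]]'

```text
t: 6.03
ee_pos: [498.5, -8.9, 232.3]
orientation: [2.882, 1.25, 0.0]
ft_force: [2.5, -1.0, -8.9]
width: 13.8
grasp_force: 29.9
```

>>> servo_tool --plan '[[[1, 0, 0, 0.013, 0, 0, 0], [1, 0, 0, 0.012, 0, 0, 0], [1, 0, 0, 0, 0, 0, 0]]]'

```text
t: 6.28
ee_pos: [498.5, -8.9, 233.3]
orientation: [2.882, 1.25, 0.0]
ft_force: [3.0, -1.7, -8.5]
width: 14.1
grasp_force: 29.9
```

>>> servo_tool --plan '[[[1, 0, 0, 0.013, 0, 0, 0], [1, 0, 0, 0.012, 0, 0, 0], [1, 0, 0, 0, 0, 0, 0]]]'

```text
t: 6.53
ee_pos: [498.5, -8.9, 234.4]
orientation: [2.882, 1.25, 0.0]
ft_force: [3.0, -3.1, -9.4]
width: 13.8
grasp_force: 29.9
```

>>> servo_tool --plan '[[[1, 0, 0, 0.013, 0, 0, 0], [1, 0, 0, 0.012, 0, 0, 0], [1, 0, 0, 0, 0, 0, 0]]]'

```text
t: 6.78
ee_pos: [498.5, -8.9, 235.3]
orientation: [-2.882, -1.25, 0.0]
ft_force: [2.5, -1.4, -10.2]
width: 13.8
grasp_force: 29.9
```

>>> servo_tool --plan '[[[1, 0, 0, 0.01, 0, 0, 0], [1, 0, 0, 0.01, 0, 0, 0], [1, 0, 0, 0, 0, 0, 0]]]'

```text
t: 7.03
ee_pos: [498.5, -8.9, 236.1]
orientation: [-2.882, -1.25, 0.0]
ft_force: [3.9, -2.7, -10.2]
width: 13.7
grasp_force: 29.9
```

>>> servo_tool --plan '[[[1, 0, 0, 0.013, 0, 0, 0], [1, 0, 0, 0.012, 0, 0, 0], [1, 0, 0, 0, 0, 0, 0]]]'

```text
t: 7.28
ee_pos: [498.5, -8.9, 237.1]
orientation: [-2.882, -1.25, 0.0]
ft_force: [1.7, -2.3, -10.2]
width: 13.9
grasp_force: 29.9
```

>>> servo_tool --plan '[[[1, 0, 0, 0.013, 0, 0, 0], [1, 0, 0, 0.012, 0, 0, 0], [1, 0, 0, 0, 0, 0, 0]]]'

```text
t: 7.53
ee_pos: [498.5, -8.9, 238.1]
orientation: [-2.882, -1.25, 0.0]
ft_force: [3.6, -3.2, -10.3]
width: 13.5
grasp_force: 29.9
```

>>> servo_tool --plan '[[[1, 0, 0, 0.013, 0, 0, 0], [1, 0, 0, 0.012, 0, 0, 0], [1, 0, 0, 0, 0, 0, 0]]]'

```text
t: 7.78
ee_pos: [498.5, -8.9, 239.1]
orientation: [2.882, 1.25, -0.0]
ft_force: [2.9, -2.8, -11.0]
width: 14.0
grasp_force: 29.9
```

>>> servo_tool --plan '[[[1, 0, 0, 0.01, 0, 0, 0], [1, 0, 0, 0.01, 0, 0, 0], [1, 0, 0, 0, 0, 0, 0]]]'

```text
t: 8.03
ee_pos: [498.5, -8.9, 239.9]
orientation: [-2.882, -1.25, 0.0]
ft_force: [2.6, -2.6, -11.0]
width: 14.0
grasp_force: 29.9
```

>>> servo_tool --plan '[[[1, 0, 0, 0.01, 0, 0, 0], [1, 0, 0, 0.01, 0, 0, 0], [1, 0, 0, 0, 0, 0, 0]]]'

```text
t: 8.28
ee_pos: [498.5, -8.9, 240.7]
orientation: [-2.882, -1.25, -0.0]
ft_force: [3.8, -2.5, -11.3]
width: 13.6
grasp_force: 29.9
```

>>> servo_tool --plan '[[[1, 0, 0, 0.01, 0, 0, 0], [1, 0, 0, 0.01, 0, 0, 0], [1, 0, 0, 0, 0, 0, 0]]]'

```text
t: 8.53
ee_pos: [498.5, -8.9, 241.5]
orientation: [-2.882, -1.25, 0.0]
ft_force: [3.2, -1.6, -11.6]
width: 13.8
grasp_force: 29.9
```

>>> servo_tool --plan '[[[1, 0, 0, 0.01, 0, 0, 0], [1, 0, 0, 0.01, 0, 0, 0], [1, 0, 0, 0, 0, 0, 0]]]'

```text
t: 8.78
ee_pos: [498.4, -8.9, 241.9]
orientation: [-2.882, -1.25, 0.0]
ft_force: [5.4, -3.1, -15.5]
width: 13.7
grasp_force: 30.0
```

The stop is felt at TCP z ≈ 241.6: the force jumps from 11.6 to 15.5 N. I back off 1.4 mm and start twisting clockwise.

>>> servo_tool --plan '[[[1, 0.01, -0.01, -0.035, 0, 0, 0], [1, 0, 0, 0, 0, 0, -0.3], [1, 0, 0, 0, 0, 0, -0.5], [1, 0, 0, 0, 0, 0, -0.6], [1, 0, 0, 0, 0, 0, -0.6]]]'

```text
t: 9.2
ee_pos: [498.6, -9.1, 240.8]
orientation: [-2.981, -0.99, 0.001]
ft_force: [3.0, -0.9, -10.7]
width: 14.2
grasp_force: 30.0
```

```bash
cat > st.py <<'E'
from h import *
o=readout.get_obs(); M=R.from_rotvec(o["orientation"]).as_matrix(); print(o["ee_pos"].round(2),"ang",np.arctan2(M[1,0],M[0,0]).round(3),"F",o["ft_force"].round(1),"M",o["moment"].round(3),o["qpos"].round(2))
E
python3 st.py
```

```text
[498.62  -9.11 240.78] ang 0.641 F [  3.   -0.9 -10.7] M [-0.224 -0.512  0.014] [-0.04  0.33  1.95  0.    0.86  0.89]
```

>>> servo_tool --plan '[[[1, 0, 0, 0, 0, 0, -0.8], [1, 0, 0, 0, 0, 0, -0.8], [1, 0, 0, 0, 0, 0, -0.8], [1, 0, 0, 0, 0, 0, -0.8], [1, 0, 0, 0, 0, 0, -0.8]]]'

```text
t: 9.62
ee_pos: [498.7, -9.3, 240.8]
orientation: [-3.108, -0.456, 0.001]
ft_force: [3.2, -2.1, -10.6]
width: 14.0
grasp_force: 30.0
```

>>> servo_tool --plan '[[[1, 0, 0, 0, 0, 0, -0.8], [1, 0, 0, 0, 0, 0, -0.8], [1, 0, 0, 0, 0, 0, -0.8], [1, 0, 0, 0, 0, 0, -0.8], [1, 0, 0, 0, 0, 0, -0.8]]]'

```text
t: 10.03
ee_pos: [498.7, -9.4, 240.8]
orientation: [3.14, -0.09, -0.001]
ft_force: [3.1, -2.9, -10.9]
width: 14.0
grasp_force: 30.0
```

```bash
python3 st.py
```

```text
[498.71  -9.43 240.83] ang -0.057 F [  3.1  -2.9 -10.9] M [-0.55  -0.588  0.088] [-0.04  0.33  1.95 -0.    0.86  1.59]
```

>>> servo_tool --plan '[[[1, 0, 0, 0, 0, 0, -0.8], [1, 0, 0, 0, 0, 0, -0.8], [1, 0, 0, 0, 0, 0, -0.7], [1, 0, 0, 0, 0, 0, -0.6], [1, 0, 0, 0, 0, 0, -0.4]]]'

```text
t: 10.45
ee_pos: [498.7, -9.6, 240.8]
orientation: [3.094, -0.538, -0.001]
ft_force: [2.8, -3.7, -11.1]
width: 13.9
grasp_force: 30.0
```

```bash
python3 st.py
```

```text
[498.67  -9.57 240.82] ang -0.344 F [  2.8  -3.7 -11.1] M [-0.767 -0.442  0.066] [-0.04  0.33  1.95 -0.    0.86  1.87]
```

>>> servo_tool --plan '[[[1, 0, 0, 0, 0, 0, -0.3], [1, 0, 0, 0, 0, 0, -0.3], [1, 0, 0, 0, 0, 0, 0]]]'

```text
t: 10.7
ee_pos: [498.7, -9.6, 240.8]
orientation: [3.08, -0.617, -0.001]
ft_force: [2.0, -4.6, -12.2]
width: 14.1
grasp_force: 30.0
```

```bash
python3 st.py
```

```text
[498.66  -9.61 240.81] ang -0.395 F [  2.   -4.6 -12.2] M [-0.758 -0.495  0.121] [-0.04  0.33  1.95 -0.    0.86  1.92]
```

>>> servo_tool --plan '[[[1, 0, 0, -0.025, 0, 0, 0], [1, 0, 0, -0.025, 0, 0, 0], [1, 0, 0, -0.01, 0, 0, 0], [1, 0, 0, 0, 0, 0, 0]]]'

```text
t: 11.03
ee_pos: [498.7, -9.6, 238.3]
orientation: [3.08, -0.614, -0.001]
ft_force: [2.5, -5.4, -10.4]
width: 14.2
grasp_force: 30.0
```

```bash
python3 st.py
```

```text
[498.68  -9.56 238.34] ang -0.394 F [  2.5  -5.4 -10.4] M [-0.85  -0.419  0.095] [-0.04  0.33  1.95 -0.    0.86  1.92]
```

>>> servo_tool --plan '[[[1, 0, 0, -0.015, 0, 0, 0], [1, 0, 0, -0.01, 0, 0, 0], [1, 0, 0, 0, 0, 0, 0]]]'

```text
t: 11.28
ee_pos: [498.7, -9.6, 237.4]
orientation: [3.08, -0.614, -0.001]
ft_force: [1.6, -4.9, -10.1]
width: 13.8
grasp_force: 30.0
```

In the notch, since the spring still pulls fully below the slot level. I'll let it down to the notch floor.

>>> servo_tool --plan '[[[1, 0, 0, -0.015, 0, 0, 0], [1, 0, 0, -0.015, 0, 0, 0], [1, 0, 0, 0, 0, 0, 0]]]'

```text
t: 11.53
ee_pos: [498.7, -9.6, 236.2]
orientation: [3.08, -0.614, -0.001]
ft_force: [1.9, -4.2, -10.7]
width: 13.3
grasp_force: 30.0
```

```bash
python3 st.py
```

```text
[498.67  -9.58 236.19] ang -0.394 F [  1.9  -4.2 -10.7] M [-0.82  -0.36   0.077] [-0.04  0.34  1.96 -0.    0.85  1.92]
```

>>> servo_tool --plan '[[[1, 0, 0, -0.01, 0, 0, 0], [1, 0, 0, -0.005, 0, 0, 0], [1, 0, 0, 0, 0, 0, 0]]]'

```text
t: 11.78
ee_pos: [498.7, -9.6, 235.9]
orientation: [3.08, -0.615, -0.001]
ft_force: [1.3, -5.4, -7.1]
width: 14.2
grasp_force: 30.0
```

```bash
python3 st.py
```

```text
[498.73  -9.57 235.88] ang -0.394 F [ 1.3 -5.4 -7.1] M [-0.885 -0.136  0.066] [-0.04  0.34  1.96 -0.    0.85  1.92]
```

The floor is reached, as the pull is dropping. I'll ease a little more, then release.

>>> servo_tool --plan '[[[1, 0, 0, -0.01, 0, 0, 0], [1, 0, 0, 0, 0, 0, 0], [0.5, 0, 0, 0, 0, 0, 0], [0.3, 0, 0, 0, 0, 0, 0], [0.1, 0, 0, 0, 0, 0, 0]]]'

```text
t: 12.2
ee_pos: [499.2, -9.0, 235.9]
orientation: [-3.08, 0.616, -0.001]
ft_force: [-0.6, -0.8, -0.4]
width: 30.3
grasp_force: 0.0
```

>>> servo_tool --plan '[[[0, 0, 0, 0, 0, 0, 0], [0, 0, 0, 0, 0, 0, 0], [0, 0, 0, 0, 0, 0, 0], [0, 0, 0, 0, 0, 0, 0], [0, 0, 0, 0, 0, 0, 0]]]'

```text
t: 12.62
ee_pos: [498.9, -9.3, 235.3]
orientation: [-3.081, 0.616, 0.0]
ft_force: [0.0, 0.7, 0.2]
width: 43.9
grasp_force: 0.0
```

>>> servo_tool --plan '[[[0, 0, 0, 0.3, 0, 0, 0], [0, 0, 0, 0.5, 0, 0, 0], [0, 0, 0, 0.6, 0, 0, 0], [0, 0, 0, 0, 0, 0, 0], [0, 0, 0, 0, 0, 0, 0]]]'

```text
t: 13.03
ee_pos: [499.5, -9.3, 292.3]
orientation: [-3.08, 0.616, -0.004]
ft_force: [0.3, -0.1, -1.3]
width: 43.2
grasp_force: 0.0
```

```bash
python3 - <<'E'
import st
from h import *
c=cam("wrist"); im=vision.get_image("wrist"); cv2.imwrite("pics/w3.png",im[:,:,::-1])
s=[542.9,60.26,.2016]
print(proj(c,rig2w(s,[[-60,-60,182],[50,-125,116]])).round(1))
E
```

```text
[499.48  -9.32 292.25] ang -0.395 F [ 0.3 -0.1 -1.3] M [ 0.035 -0.02  -0.034] [-0.04  0.25  1.91  0.    0.97  1.92]
[[260.5 220.2]
 [251.1  55.2]]
```

View pics/w3.png

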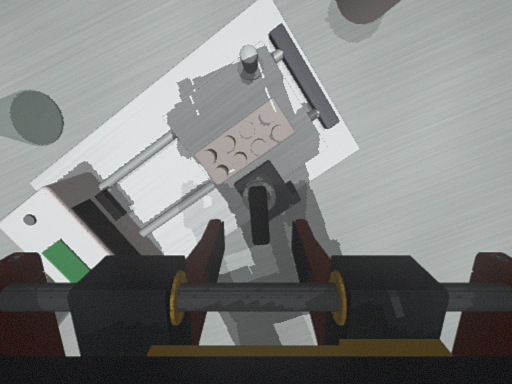

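The T-bar is free, high and aligned at the parked angle, centred near (259,216). The post top is at (249,53) and the carriage has not moved. Now I turn the tool and close the fingers behind the post.

>>> servo_tool --plan '[[[1, 0.13, -0.07, 0, 0, 0, 0.99], [1, 0.13, -0.07, 0, 0, 0, 0.99], [1, 0.13, -0.07, 0, 0, 0, 0.99], [1, 0.13, -0.07, 0, 0, 0, 0.99], [1, 0.13, -0.07, 0, 0, 0, 0.99]]]'

```text
t: 13.5
ee_pos: [524.4, -23.4, 289.7]
orientation: [-3.141, -0.066, 0.004]
ft_force: [1.2, 0.6, -0.0]
width: 14.2
grasp_force: 0.0
```

>>> servo_tool --plan '[[[1, 0.13, -0.07, 0, 0, 0, 0.99], [1, 0.13, -0.07, 0, 0, 0, 0.99], [1, 0.13, -0.07, 0, 0, 0, 0.99], [1, 0.13, -0.07, 0, 0, 0, 0.99], [1, 0.13, -0.07, 0, 0, 0, 0.99]]]'

```text
t: 13.92
ee_pos: [550.4, -37.4, 289.5]
orientation: [-3.053, -0.737, 0.004]
ft_force: [-0.1, 0.7, 0.0]
width: 0.4
grasp_force: 0.0
```

>>> servo_tool --plan '[[[1, 0.13, -0.07, 0, 0, 0, 0.99], [1, 0.13, -0.07, 0, 0, 0, 0.99], [1, 0.13, -0.07, 0, 0, 0, 0.99], [1, 0.13, -0.07, 0, 0, 0, 0.99], [1, 0.13, -0.07, 0, 0, 0, 0.99]]]'

```text
t: 14.33
ee_pos: [576.4, -51.4, 289.4]
orientation: [-2.824, -1.374, 0.004]
ft_force: [0.0, -0.2, 0.1]
width: 0.3
grasp_force: 0.0
```

>>> servo_tool --plan '[[[1, 0.13, -0.07, 0, 0, 0, 0.99], [1, 0.13, -0.07, 0, 0, 0, 0.99], [1, 0.13, -0.07, 0, 0, 0, 0.99], [1, 0.13, -0.07, 0, 0, 0, 0.99], [1, 0.13, -0.07, 0, 0, 0, 0.99]]]'

```text
t: 14.75
ee_pos: [602.4, -65.3, 289.3]
orientation: [-2.463, -1.947, 0.003]
ft_force: [0.4, -0.2, -0.8]
width: 0.3
grasp_force: 0.0
```

>>> servo_tool --plan '[[[1, 0.13, -0.07, 0, 0, 0, 0.99], [1, 0.13, -0.07, 0, 0, 0, 0.99], [1, 0.13, -0.07, 0, 0, 0, 0.99], [1, 0.13, -0.07, 0, 0, 0, 0.99], [1, 0.13, -0.07, 0, 0, 0, 0.99]]]'

```text
t: 15.17
ee_pos: [628.4, -79.3, 289.2]
orientation: [-1.988, -2.429, 0.002]
ft_force: [0.5, -0.2, -0.1]
width: 0.3
grasp_force: 0.0
```

>>> servo_tool --plan '[[[1, 0, 0, -0.5, 0, 0, 0], [1, 0, 0, -0.5, 0, 0, 0], [1, 0, 0, 0, 0, 0, 0], [1, 0, 0, 0, 0, 0, 0]]]'

```text
t: 15.5
ee_pos: [627.7, -79.1, 249.0]
orientation: [-1.993, -2.423, 0.004]
ft_force: [0.3, 0.9, 0.5]
width: 0.5
grasp_force: 0.0
```

```bash
python3 - <<'E'
import st
from h import *
c=cam("wrist"); im=vision.get_image("wrist"); cv2.imwrite("pics/w4.png",im[:,:,::-1])
print(proj(c,[[618,-50,116]]).round(1))
E
```

```text
[627.66 -79.12 249.  ] ang 1.765 F [0.3 0.9 0.5] M [-0.065 -0.091  0.046] [-0.14  0.5   1.65  0.    1.   -0.34]
[[254.4 171.9]]
```

View pics/w4.png

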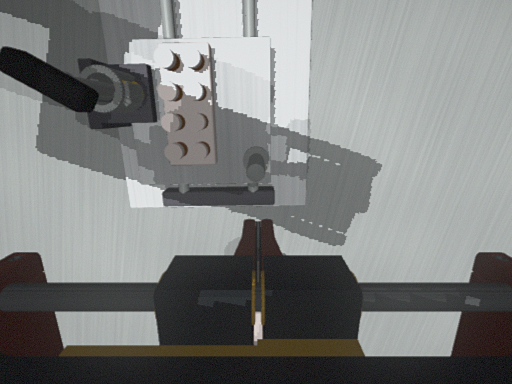

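The post top is at (255,171), as predicted, and the fingers at (258,222) are right behind it with the tool square to the rails. I descend to TCP z 185, keeping the gripper body above the T-bar.

>>> servo_tool --plan '[[[1, 0.06, 0.01, -0.6, 0, 0, 0], [1, 0, 0, -0.6, 0, 0, 0], [1, 0, 0, -0.4, 0, 0, 0], [1, 0, 0, 0, 0, 0, 0], [1, 0, 0, 0, 0, 0, 0]]]'

```text
t: 15.97
ee_pos: [631.4, -78.9, 187.6]
orientation: [-1.995, -2.426, 0.0]
ft_force: [0.2, 0.5, 0.3]
width: 0.6
grasp_force: 0.0
```

>>> servo_tool --plan '[[[1, -0.02, 0.098, 0, 0, 0, 0], [1, -0.02, 0.098, 0, 0, 0, 0], [1, -0.01, 0.049, 0, 0, 0, 0], [1, -0.01, 0.049, 0, 0, 0, 0], [1, -0.01, 0.049, 0, 0, 0, 0]]]'

```text
t: 16.38
ee_pos: [629.0, -65.1, 188.3]
orientation: [1.994, 2.426, 0.001]
ft_force: [0.7, -1.9, 1.3]
width: 0.6
grasp_force: 0.9
```

```bash
python3 st.py
```

```text
[628.99 -65.08 188.29] ang 1.766 F [ 0.7 -1.9  1.3] M [-0.323 -0.174 -0.017] [-0.12  0.57  1.68 -0.    0.88 -0.32]
```

Contact made (about 2 N). Pushing at about 29 mm/s.

>>> servo_tool --plan '[[[1, -0.012, 0.059, 0, 0, 0, 0], [1, -0.012, 0.059, 0, 0, 0, 0], [1, -0.012, 0.059, 0, 0, 0, 0], [1, -0.012, 0.059, 0, 0, 0, 0], [1, -0.012, 0.059, 0, 0, 0, 0]]]'

```text
t: 16.8
ee_pos: [626.1, -53.2, 187.3]
orientation: [1.995, 2.426, 0.0]
ft_force: [1.0, -2.6, 0.9]
width: 0.1
grasp_force: 0.9
```

>>> servo_tool --plan '[[[1, -0.012, 0.059, 0, 0, 0, 0], [1, -0.012, 0.059, 0, 0, 0, 0], [1, -0.012, 0.059, 0, 0, 0, 0], [1, -0.012, 0.059, 0, 0, 0, 0], [1, -0.012, 0.059, 0, 0, 0, 0]]]'

```text
t: 17.22
ee_pos: [623.5, -41.4, 187.2]
orientation: [-1.995, -2.427, 0.0]
ft_force: [0.7, -1.1, 1.0]
width: 0.4
grasp_force: 0.9
```

```bash
python3 st.py
```

```text
[623.55 -41.35 187.24] ang 1.765 F [ 0.7 -1.1  1. ] M [-0.345 -0.138  0.003] [-0.09  0.57  1.7  -0.    0.87 -0.28]
```

>>> servo_tool --plan '[[[1, -0.012, 0.059, 0, 0, 0, 0], [1, -0.012, 0.059, 0, 0, 0, 0], [1, -0.012, 0.059, 0, 0, 0, 0], [1, -0.012, 0.059, 0, 0, 0, 0], [1, -0.012, 0.059, 0, 0, 0, 0]]]'

```text
t: 17.63
ee_pos: [621.1, -29.5, 187.2]
orientation: [-1.995, -2.426, 0.0]
ft_force: [0.6, -1.8, 0.4]
width: 0.7
grasp_force: 0.9
```

>>> servo_tool --plan '[[[1, -0.012, 0.059, 0, 0, 0, 0], [1, -0.012, 0.059, 0, 0, 0, 0], [1, -0.012, 0.059, 0, 0, 0, 0], [1, -0.012, 0.059, 0, 0, 0, 0], [1, -0.012, 0.059, 0, 0, 0, 0]]]'

```text
t: 18.05
ee_pos: [618.7, -17.7, 187.2]
orientation: [-1.995, -2.426, 0.0]
ft_force: [-0.5, -2.2, 0.2]
width: 0.0
grasp_force: 0.9
```

>>> servo_tool --plan '[[[1, -0.012, 0.059, 0, 0, 0, 0], [1, -0.012, 0.059, 0, 0, 0, 0], [1, -0.012, 0.059, 0, 0, 0, 0], [1, -0.012, 0.059, 0, 0, 0, 0], [1, -0.012, 0.059, 0, 0, 0, 0]]]'

```text
t: 18.47
ee_pos: [616.3, -6.0, 187.2]
orientation: [-1.995, -2.426, 0.0]
ft_force: [-0.4, -2.1, 0.2]
width: 0.6
grasp_force: 0.9
```

>>> servo_tool --plan '[[[1, -0.012, 0.059, 0, 0, 0, 0], [1, -0.012, 0.059, 0, 0, 0, 0], [1, -0.012, 0.059, 0, 0, 0, 0], [1, -0.012, 0.059, 0, 0, 0, 0], [1, -0.012, 0.059, 0, 0, 0, 0]]]'

```text
t: 18.88
ee_pos: [614.0, 5.9, 187.2]
orientation: [-1.995, -2.427, 0.0]
ft_force: [-1.1, -2.4, -0.5]
width: -0.0
grasp_force: 0.9
```

>>> servo_tool --plan '[[[1, -0.012, 0.059, 0, 0, 0, 0], [1, -0.012, 0.059, 0, 0, 0, 0], [1, -0.012, 0.059, 0, 0, 0, 0], [1, -0.012, 0.059, 0, 0, 0, 0], [1, -0.012, 0.059, 0, 0, 0, 0]]]'

```text
t: 19.3
ee_pos: [611.6, 17.7, 187.3]
orientation: [-1.995, -2.427, 0.0]
ft_force: [-0.5, -2.2, -0.1]
width: 0.6
grasp_force: 0.9
```

>>> servo_tool --plan '[[[1, -0.012, 0.059, 0, 0, 0, 0], [1, -0.012, 0.059, 0, 0, 0, 0], [1, -0.012, 0.059, 0, 0, 0, 0], [1, -0.012, 0.059, 0, 0, 0, 0], [1, -0.012, 0.059, 0, 0, 0, 0]]]'

```text
t: 19.72
ee_pos: [609.2, 29.4, 187.3]
orientation: [-1.995, -2.427, 0.0]
ft_force: [-0.8, -2.9, -0.6]
width: 0.5
grasp_force: 0.9
```

```bash
python3 st.py
```

```text
[609.21  29.43 187.26] ang 1.765 F [-0.8 -2.9 -0.6] M [-0.388  0.088  0.044] [ 0.03  0.55  1.74 -0.    0.86 -0.17]
```

Now slow (1 mm per row), about 15 mm to be safe before checking row by row.

>>> servo_tool --plan '[[[1, -0.005, 0.025, 0, 0, 0, 0], [1, -0.005, 0.025, 0, 0, 0, 0], [1, -0.005, 0.025, 0, 0, 0, 0], [1, -0.005, 0.025, 0, 0, 0, 0], [1, -0.005, 0.025, 0, 0, 0, 0]]]'

```text
t: 20.13
ee_pos: [608.3, 34.2, 187.3]
orientation: [1.995, 2.427, 0.0]
ft_force: [-1.2, -1.5, 0.1]
width: 0.3
grasp_force: 0.8
```

>>> servo_tool --plan '[[[1, -0.005, 0.025, 0, 0, 0, 0], [1, -0.005, 0.025, 0, 0, 0, 0], [1, -0.005, 0.025, 0, 0, 0, 0], [1, -0.005, 0.025, 0, 0, 0, 0], [1, -0.005, 0.025, 0, 0, 0, 0]]]'

```text
t: 20.55
ee_pos: [607.3, 39.3, 187.3]
orientation: [-1.995, -2.427, -0.0]
ft_force: [-1.5, -2.2, 0.2]
width: 0.2
grasp_force: 0.8
```

>>> servo_tool --plan '[[[1, -0.005, 0.025, 0, 0, 0, 0], [1, -0.005, 0.025, 0, 0, 0, 0], [1, -0.005, 0.025, 0, 0, 0, 0], [1, -0.005, 0.025, 0, 0, 0, 0]]]'

```text
t: 20.88
ee_pos: [606.4, 43.3, 187.3]
orientation: [-1.995, -2.427, 0.0]
ft_force: [-1.2, -2.8, 0.2]
width: 0.7
grasp_force: 0.8
```

>>> servo_tool --plan '[[[1, -0.003, 0.015, 0, 0, 0, 0], [1, -0.003, 0.015, 0, 0, 0, 0], [1, -0.003, 0.015, 0, 0, 0, 0], [1, -0.003, 0.015, 0, 0, 0, 0], [1, -0.003, 0.015, 0, 0, 0, 0]]]'

```text
t: 21.3
ee_pos: [605.9, 46.3, 187.3]
orientation: [-1.995, -2.427, -0.0]
ft_force: [-0.9, -2.2, -0.1]
width: 0.7
grasp_force: 0.8
```

>>> servo_tool --plan '[[[1, -0.002, 0.01, 0, 0, 0, 0], [1, -0.002, 0.01, 0, 0, 0, 0], [1, -0.002, 0.01, 0, 0, 0, 0], [1, -0.002, 0.01, 0, 0, 0, 0]]]'

```text
t: 21.63
ee_pos: [605.6, 47.8, 187.3]
orientation: [1.995, 2.427, -0.0]
ft_force: [-1.2, -2.3, 1.5]
width: 0.3
grasp_force: 0.8
```

>>> servo_tool --plan '[[[1, -0.002, 0.01, 0, 0, 0, 0], [1, -0.002, 0.01, 0, 0, 0, 0], [1, -0.002, 0.01, 0, 0, 0, 0], [1, -0.002, 0.01, 0, 0, 0, 0]]]'

```text
t: 21.97
ee_pos: [605.3, 49.4, 187.3]
orientation: [1.995, 2.427, -0.0]
ft_force: [-0.9, -2.1, -0.0]
width: 0.6
grasp_force: 0.8
```

>>> servo_tool --plan '[[[1, -0.002, 0.01, 0, 0, 0, 0], [1, -0.002, 0.01, 0, 0, 0, 0], [1, -0.002, 0.01, 0, 0, 0, 0], [1, -0.002, 0.01, 0, 0, 0, 0]]]'

```text
t: 22.3
ee_pos: [605.1, 50.3, 187.3]
orientation: [1.994, 2.426, -0.001]
ft_force: [0.1, -8.3, -0.3]
width: 0.5
grasp_force: 4.1
```

The bumper is felt at 8 N, where expected. I back off along the rails and raise the tool, then check.

>>> servo_tool --plan '[[[1, 0.01, -0.05, 0, 0, 0, 0], [1, 0.05, -0.25, 0, 0, 0, 0], [1, 0.1, -0.5, 0, 0, 0, 0], [1, 0, 0, 0.8, 0, 0, 0], [1, 0, 0, 0.8, 0, 0, 0]]]'

```text
t: 22.72
ee_pos: [610.6, 17.8, 250.1]
orientation: [-1.995, -2.422, 0.004]
ft_force: [0.7, -0.6, 0.1]
width: 0.6
grasp_force: 0.0
```

>>> servo_tool --plan '[[[1, 0, 0, 0.8, 0, 0, 0], [1, 0, 0, 0.8, 0, 0, 0], [1, 0, 0, 0, 0, 0, 0], [1, 0, 0, 0, 0, 0, 0]]]'

```text
t: 23.05
ee_pos: [612.5, 18.8, 317.7]
orientation: [1.993, 2.424, 0.006]
ft_force: [0.3, -0.9, -0.2]
width: 0.5
grasp_force: 0.0
```

```bash
python3 - <<'E'
import st
from h import *
c=cam("wrist"); im=vision.get_image("wrist"); cv2.imwrite("pics/w5.png",im[:,:,::-1])
import pickle; pickle.dump(c,open("cw5.pkl","wb"))
d=np.array([-.2,.98,0]); print(proj(c,[np.array([618,-50,116])+d*k for k in(115,120)]).round(1))
E
```

```text
[612.47  18.78 317.67] ang 1.765 F [ 0.3 -0.9 -0.2] M [-0.048 -0.09  -0.011] [ 0.01  0.39  1.65  0.    1.1  -0.18]
[[248.8 142.7]
 [248.8 137.8]]
```

View pics/w5.png

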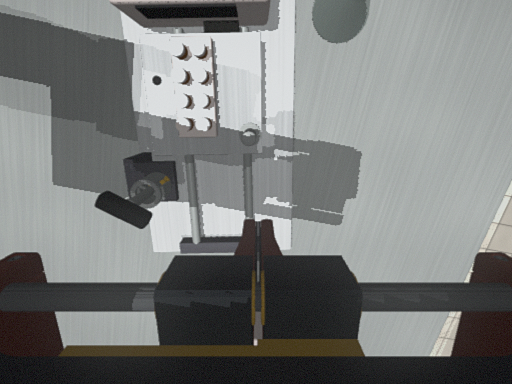

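The carriage is home: its front edge is at the black bumper near (225,30) and the post top is at (250,131). The T-bar near (124,210) is still parked, and the tool is clear of everything.

```bash
python3 -c "
from workcell import close_job
print(close_job())"
```

```text
the job is handed in; nothing more can be done
None
```

The plunger is parked in its rest notch and the carriage sits home against the bumper, which it met at about 8 N; nothing else was touched, and I handed the job in at about 23 s of the 67 s limit (no verdict was returned).

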